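# Change the feed gear through the H-gate

### The arm

A 6-joint arm with a two-finger parallel gripper is mounted at the origin on a cart in front of the work surface, level with it; the furniture and walls round the work are solid. World frame = base frame: x ahead of the robot, y to its left, z up, the work surface at z = 0. Lengths are in mm, angles in rad, forces in N, time in s.
With the tool pointing down it reaches from about 325 to 875 mm from the base axis. Payload 4.4 kg.
Tool frame: the origin (TCP) lies on the centre line of the jaws, within the pads' length; the fingertips stand ahead of it and the grasp point (between the pads) lies 6 mm ahead of it (ctrl.tcp_to_tips is the z of the fingertips in the tool frame, in mm); z points along the fingers, y is the line along which they close (so a half turn about z gives the same grasp; the last joint's range is limited). The gripper opens to 85 mm and grips with 20 to 120 N. Pads are 22 mm wide; open, the fingers measure 114 mm over their backs; the gripper's body (76 mm by 85 mm) begins 54 mm behind the grasp point. The pads swing forward as they close: fully open they stand 13 mm farther back than shut.
Start: joints at [1.085, 0.207, 1.542, -0, 1.393, -0.15], TCP at [189.486, 542.883, 256.282] pointing down, gripper open.
Joint ranges: [-2.73, 2.73], [-0.86, 2.22], [0.23, 2.46], [-1.11, 4.25], [0.08, 2.63], [-2.82, 2.82]. Speed limits (rad/s): [2.79, 2.79, 3.14, 3.14, 3.14, 3.14].

### API

Orientations are given as a 3x3 rotation matrix whose columns are the frame's x, y, z axes.
In Python, from plant import ctrl, sensors, optics gives the robot as it stands. Calls block until the motion is done:
- ctrl.move_ptp(position, orientation): joint-space move of the TCP to a pose.
- ctrl.move_l(position, rot=None, vel=150, threshold=None): straight line of the TCP; rot=None keeps the orientation; vel is the mean speed in mm/s. With threshold (N) it stops when the force on the tool has changed by that much, and returns True; else False.
- ctrl.set_joints(angles): joint-space move.
- ctrl.gripper_to(opening, force=None): finger opening in mm; force is the grip in N (None keeps the last); returns when the fingers have stopped.
- ctrl.hold(seconds).
- ctrl.solve_ik(position, orientation): joint angles nearest the present ones, or None.
- sensors.read_state(): the state.
- optics.grab_frame(name): name is "side" or "top" or "wrist"; returns (picture, depth): 384x512x3 uint8, red, green, blue; 384x512 float32, mm along the optical axis (not along the pixel's ray), 0 where there is no reading.
- optics.camera_params(name): a dict with "mtx" (3x3 intrinsics, pixels), "R" (3x3) and "t" (3): a world point X has camera coordinates R X + t; the wrist camera has in their place "T_tool_cam" (4x4, takes a point from camera to tool coordinates, whose origin is the TCP and whose axes are the flange's). Camera axes: x right, y down, z forward; pixel columns grow to the right and rows downward; lengths in mm; the calibration is good to about 2 mm. A picture is of the moment at which its call begins: read the wrist's pose just before it. camera_params takes no time and is no camera call.
A pose or a line that the arm cannot do raises ctrl.MotionError and nothing moves.
- ctrl.finish_job(): hands the job in; it is judged then, once.
The state is a dict: "t": time; "q": joint angles; "qvel": joint speeds; "tau": joint torques, N m; "eef_pos": TCP position; "eef_rot": TCP orientation; "force": force on the tool from outside, world axes, zero at the start; "wrist_torque": the same for the moment, N m; "grip_width": finger opening in mm; "grasp_force": force on a finger pad.
Only numpy, scipy, OpenCV 4.12 (cv2) and the standard library are available. Lean on these libraries where they do the work, as an engineer would, in place of code of your own. Each camera call takes 0.05 s, during which the arm holds its last target. There are 200 camera calls.

### The job

The lever of the small grey feed gearbox stands in the slot at the red disc. Push it with the fingertips, gently, along the H-shaped gate into the slot at the green disc until it is fully home there, without running it into the slot of the yellow or the blue disc on the way, then let it be. Leave everything else where it stands.

Things in the scene. Friction and masses are not known exactly. Their poses are not given: they have to be found in the camera images.
- gearbox: Feed gearbox, fixed to the table: grey block 104 mm (own x) by 92 mm (own y), 80 mm high, aluminium gate plate on top, turned by up to 0.4 rad; a shaft coupling sticks 29 mm out low on its -y side. Origin: centre of its underside, on the table; x points away from the robot, y left, z up.
- gate_center (a point): Centre of the gate, on top of the plate, 80 mm over the table. The H-shaped opening: two slots along the gearbox's x, left and right, joined at the middle by a cross slot along y. The lever can change sides only there, its knob within about 6 mm of gearbox x = 0. The slots' ends and sides are solid stops.
- gear_lever: Lever: steel rod 8 mm thick with a black ball knob, swinging both ways on a universal joint; cannot be lifted. Origin: the pivot, 35 mm over the table at the gearbox's centre; own z runs up the rod to the knob, 95 mm away. Stays where it is left (friction, about 2 N at the knob, no spring). Starts in the near right slot (gearbox -x, -y), fully or partly home.
- knob_center (a point): Centre of the black ball knob, 26 mm in diameter. In the gearbox's frame (mm): fully home in a slot at x = 39 or -39, y = 28.6 or -28.6, z = 117; in the cross slot x = 0, y from -31.5 to 31.5 (in line with the slots), z = 125 at its ends, 130 in the middle. The rod is bare for about 25 mm between plate and knob.
- disc_green: Green disc on the gate plate, 18 mm across, 2 mm thick, just off the end of a slot; origin: centre of its underside. With the lever fully home in that slot the knob stands straight above the disc. Green and blue mark the far left and near left slots, either way round; yellow marks the far right one, and a red disc, part of the gearbox, the near right one.
- disc_yellow: Yellow disc, like the green one, at another slot.
- disc_blue: Blue disc, like the green one, at another slot.
- vial_0: Bystander: amber medium bottle with a white cap, 25 mm across, 55 mm high, standing behind the gearbox. Origin: centre of its underside.
- vial_1: Bystander: amber medium bottle with a dark cap, 25 mm across, 55 mm high, standing behind the gearbox. Origin: centre of its underside.
- label_roll: Bystander: roll of green tape, 62 mm across, 24 mm high, lying right of the gearbox. Origin: centre of its underside.
- filter_stand: Bystander: small grey syringe filter stand with a blue tap, 36x46x95 mm, left of the flat white photometer. Origin: centre of its underside.
- pipette: Bystander: pipette 237 mm long lying near the front edge, right. Origin: centre of its underside.
- dish_a: Bystander: flat pink round dish, 64 mm across, 14 mm high, at the right. Origin: centre of its underside.
- dish_b: Bystander: second such dish, at the right. Origin: centre of its underside.

How it is judged (in metres and radians):
At the end, for the whole second after the job is handed in: The lever rests fully home in the slot at the green disc: the knob's centre is within 7 mm, seen from above, of the disc's centre, and still (horizontal distance between knob_center and disc_green below 0.007 m and angular speed of gear_lever below 0.05 rad/s); the robot touches nothing.
It fails at once if the lever is run into the slot at the yellow disc (knob within 12 mm of standing above it) (horizontal distance between knob_center and disc_yellow below 0.012 m).
It fails at once if the lever is run into the slot at the blue disc (knob within 12 mm of standing above it) (horizontal distance between knob_center and disc_blue below 0.012 m).
It fails at once if the lever is forced (more than 30 N between the gripper's fingers or arm and the lever) (contact force between any of the fingers, the arm and gear_lever above 30 N).
It fails at once if a bystander is lifted, carried or pushed more than 30 mm (distance of any of vial_0, vial_1, label_roll, filter_stand, pipette, dish_a, dish_b from where it was at the start of the episode above 0.03 m).
It also fails if it takes over 53 s, if anything falls off the work surface, if the arm or the gripper's body presses on something with over 40 N, if the wrist force passes 120 N, or if a joint passes its speed limit or range.

## Working session

There is one attempt and no reset: what is moved stays moved. The work goes in short steps, each a Python script; the robot and the scene stay as the last script left them, time stands still between calls to the robot, and variables do not carry over. Pictures are saved under pics/ and viewed, at most 10 in all, crops included, and the job is handed in when it is done.

```bash
mkdir -p pics; ls; python3 - <<'E'
from plant import ctrl,sensors,optics
import cv2,numpy as np
for n in("top","side"):
    p,d=optics.grab_frame(n); np.savez(f"{n}0.npz",p=p,d=d)
    cv2.imwrite(f"pics/{n}0.png",p[:,:,::-1]); c=optics.camera_params(n); print(n,c["mtx"].tolist(),np.round(c["R"],3).tolist(),c["t"].tolist())
print(sensors.read_state()["t"],ctrl.tcp_to_tips,optics.camera_params("wrist")["T_tool_cam"].tolist())
E
```

```text
pics
top [[365.3579331036866, 0.0, 251.30277997297787], [0.0, 365.3579331036866, 192.25179442627822], [0.0, 0.0, 1.0]] [[-0.011, -1.0, 0.025], [-0.989, 0.007, -0.148], [0.148, -0.026, -0.989]] [-119.8850884542646, 605.9140542842306, 1000.1355942674049]
side [[356.38887528724155, 0.0, 257.11345561107765], [0.0, 356.38887528724155, 192.56191134290057], [0.0, 0.0, 1.0]] [[-1.0, -0.004, 0.003], [-0.005, 0.75, -0.661], [0.001, -0.661, -0.75]] [572.339266841059, 153.99298373275715, 952.9695439822779]
0.1 25.0 [[0.001054043149193164, -0.9441760056714154, -0.3294397658258766, 84.28901320829526], [0.9999994442915864, 0.0009885357638165716, 0.0003663516886193882, 0.875898218659743], [-2.0237483489343382e-05, -0.32943996890391497, 0.9441765229442156, -117.63059615786526], [0.0, 0.0, 0.0, 1.0]]
```

View pics/top0.png

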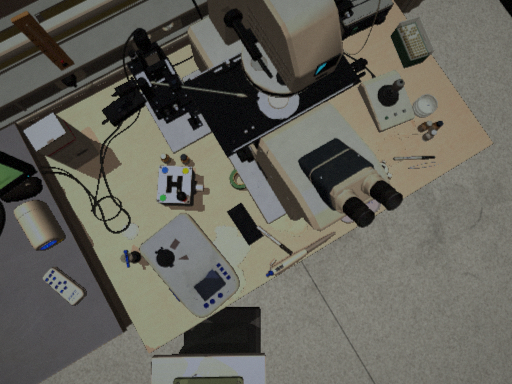

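View pics/side0.png

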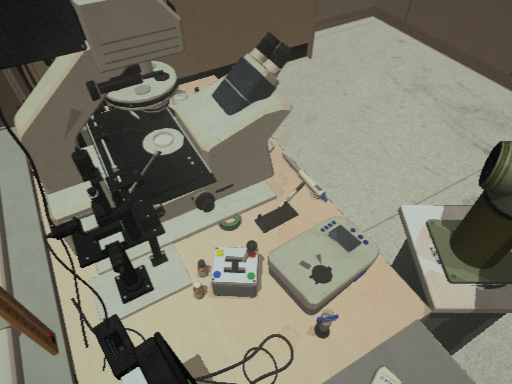

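The top view shows the gearbox at about (176,186), with blue far left (165,171), green near left (164,198), yellow far right and the lever near right. The side view shows it at (235,270). Next I'll measure the discs and the knob.

```bash
cat > h.py <<'E'
import numpy as np,cv2
from plant import ctrl,sensors,optics
def ray(n,uv):
    c=optics.camera_params(n); d=c["R"].T@np.linalg.inv(c["mtx"])@np.array([*uv,1.]); return -c["R"].T@c["t"],d
def onplane(n,uv,z):
    o,d=ray(n,uv); return o+d*(z-o[2])/d[2]
def proj(n,X):
    c=optics.camera_params(n); p=c["mtx"]@(c["R"]@X+c["t"]); return p[:2]/p[2]
def tri(a,b):
    (o1,d1),(o2,d2)=ray("top",a),ray("side",b)
    s=np.linalg.lstsq(np.c_[d1,-d2],o2-o1,rcond=None)[0]
    p,q=o1+s[0]*d1,o2+s[1]*d2; return (p+q)/2,np.linalg.norm(p-q)
ROI={"top":(150,150,60,65),"side":(205,232,62,70)}
def blobs(n,p):
    x,y,w,h=ROI[n]; hsv=cv2.cvtColor(p[y:y+h,x:x+w],cv2.COLOR_RGB2HSV).astype(int); H,S,V=hsv[...,0],hsv[...,1],hsv[...,2]
    out={}
    for k,m in dict(blue=(H>105)&(H<130)&(S>110)&(V>80),green=(H>45)&(H<90)&(S>110),yellow=(H>20)&(H<35)&(S>140)&(V>100),red=((H<6)|(H>174))&(S>150)&(V>80),black=(V<45)).items():
        N,_,st,ce=cv2.connectedComponentsWithStats(m.astype(np.uint8))
        out[k]=[(int(st[i,4]),st[i,:4].tolist(),(ce[i]+[x,y]).round(1)) for i in range(1,N) if st[i,4]>=6]
    return out
E
python3 - <<'E'
from h import *
ims=[]
for n in("top","side"):
    p=np.load(n+"0.npz")["p"]; b=blobs(n,p)
    for k in b: print(n,k,b[k])
    x,y,w,h=ROI[n]; ims.append(cv2.resize(p[y:y+h,x:x+w,::-1],(400,460),interpolation=cv2.INTER_NEAREST))
cv2.imwrite("pics/crop.png",np.hstack(ims)); print(proj("top",np.array([189,543,256.])))
E
```

```text
top blue [(31, [12, 17, 6, 6], array([164.4, 169.5]))]
top green [(30, [10, 45, 6, 6], array([162.4, 197.4]))]
top yellow [(24, [33, 18, 5, 6], array([185. , 170.3]))]
top red []
top black [(28, [31, 5, 6, 6], array([183.5, 157.3])), (185, [12, 20, 35, 36], array([187.6, 192.7])), (221, [17, 26, 19, 25], array([175.9, 187.1]))]
side blue [(37, [8, 39, 7, 7], array([216.4, 274. ]))]
side green [(32, [43, 41, 6, 6], array([250.5, 275.5]))]
side yellow [(32, [12, 18, 6, 6], array([219.5, 252.5]))]
side red [(8, [45, 23, 5, 2], array([252.4, 255.6]))]
side black []
[-64.82786604 376.97436014]
```

View pics/crop.png

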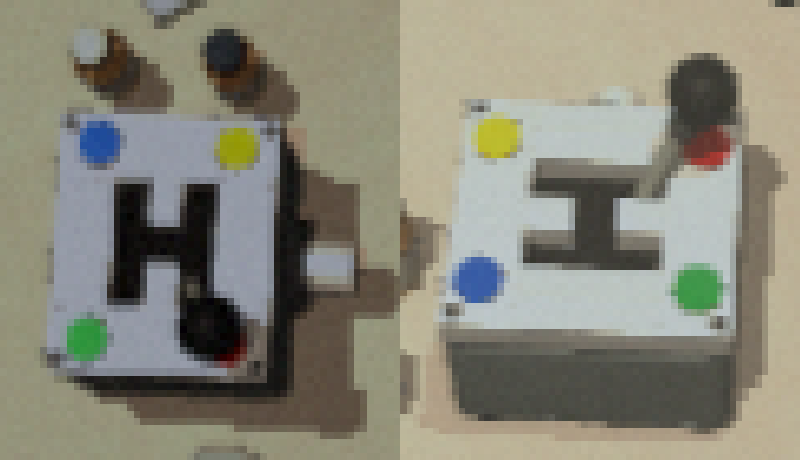

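The crops show blue far left, green near left, yellow far right, and the black knob near right partly over red. The knob is at about (180.6,195.7) in the top view and (251.4,245.2) in the side view.

```bash
python3 - <<'E'
from h import *
T={n:blobs(n,np.load(n+"0.npz")["p"]) for n in("top","side")}
P={}
for k in("blue","green","yellow"):
    a,b=T["top"][k][0][2],T["side"][k][0][2]; P[k],e=tri(a,b); print(k,P[k].round(1),round(e,1),onplane("top",a,82).round(1),onplane("side",b,82).round(1))
kn,e=tri((180.6,195.7),(251.4,245.2)); print("knob",kn.round(1),e)
print("len BG",np.linalg.norm(P["blue"]-P["green"]),"BY",np.linalg.norm(P["blue"]-P["yellow"]))
c=(P["green"]+P["yellow"])/2; x=P["blue"]-P["green"]; yaw1=np.arctan2(x[1],x[0]); y=P["blue"]-P["yellow"]; yaw2=np.arctan2(-y[0],y[1]); print("c",c,yaw1,yaw2)
yw=(yaw1*78+yaw2*57)/135; R=np.array([[np.cos(yw),-np.sin(yw)],[np.sin(yw),np.cos(yw)]]); print("knob in box",R.T@(kn-c)[:2])
# everything taller nearby: heights from the top depth, in a map around the box
for n in("top","side"):
    c_=optics.camera_params(n); d=np.load(n+"0.npz")["d"]; v,u=np.mgrid[:384,:512]
    X=(np.linalg.inv(c_["mtx"])@np.stack([u.ravel(),v.ravel(),np.ones(u.size)]))*d.ravel(); W=c_["R"].T@(X-c_["t"][:,None]); W=W[:,d.ravel()>0]
    g=np.zeros((13,13),int)
    ix=((W[0]-c[0]+195)//30).astype(int); iy=((W[1]-c[1]+195)//30).astype(int); ok=(ix>=0)&(ix<13)&(iy>=0)&(iy<13)
    np.maximum.at(g,(ix[ok],iy[ok]),W[2][ok].astype(int)); print(n,"rows far->near, cols left->right\n",g[::-1,::-1])
E
```

```text
blue [665.6 117.3  78.6] 0.4 [665.1 116.6  82. ] [665.  119.2  82. ]
green [587.3 120.8  78.8] 0.2 [586.9 120.1  82. ] [587.1 122.6  82. ]
yellow [662.9  60.1  78.7] 0.7 [662.5  59.6  82. ] [662.1  62.3  82. ]
knob [585.9  64.5 117.9] 0.6050717171162794
len BG 78.41069287503203 BY 57.26108455803311
c [625.07342799  90.45740771  78.72611802] -0.04458133837972268 -0.04788500282118018
knob in box [-37.92719065 -27.76931795]
top rows far->near, cols left->right
 [[ 35  10 263 266 254 328 348 342 342 306 294 281 402]
 [ 11   4   4   4  20 268 275 329 206 209 217 218 219]
 [  4   4   4   3   4  22 238 251   5 209 217 218 218]
 [  3   4   4   4  53  57  56  58   3   3 210 219 219]
 [  3   5   4   4   4  86  83  81  76   5   3 214 217]
 [  5   3   6   3   3  84  86  87  82   3   4 205  30]
 [  3   4   4   3   2  84  82  84  83  37   4  23  27]
 [ 19  12   4   4  80  85  86 133  82   5   3   5   4]
 [ 21  19   4   2  77  84  83 129  76   4   4  26  29]
 [ 16  17   3   4   5   3  83  82  78   4   5  29  13]
 [ 19  20   5   3  75  82  82  80  78  68   6   8  12]
 [  3   3   3  80  81  82  78  75  72  68   4   5   9]
 [  7   4  95  80  84  85  82  71  68  64  63   7   6]]
side rows far->near, cols left->right
 [[  0   8 266 265 251 328 349 342 341 306 293 280 403]
 [  0   3   5   4  22 273 274 327 207 215 217 218 218]
 [  3   4   3   3   3 236 250  21   3 208 217 217 220]
 [  4   3   3   4  56  58  58  57   3   3 210 218 219]
 [  4   5   4   3  81  85  82  82   3   3 209 216 217]
 [  4   2   3   4  82  85  84  84  79   4   2 208  29]
 [  5   4   3   3  82  84  83  83  80   2   3  26  29]
 [ 18   4   4   2  83  84 128 132   0   2   3   3   3]
 [ 19  19   3   3  81  82 123 130   3   3   3  12  28]
 [ 16  19   3   3   3  72  80  81  74   3   3  27  12]
 [ 17  17   4   4  77  81  81  79  76  64   5   9  11]
 [  3   4   3  81  82  80  77  74  70  66   3   5  10]
 [  4  95  95  81  84  85  81  70  67  64  59   4   4]]
```

```bash
cat >> h.py <<'E'
C=np.array([625.1,90.5]); YAW=-0.046
B=np.array([[np.cos(YAW),-np.sin(YAW)],[np.sin(YAW),np.cos(YAW)]])
def w(x,y,z): return np.array([*(C+B@[x,y]),z])
def rot(s):  # tool down, tool x along s*box x
    x=np.array([*(B@[s,0]),0]); z=np.array([0,0,-1.]); return np.c_[x,np.cross(z,x),z]
E
python3 - <<'E'
from h import *
s=sensors.read_state(); print(s["eef_rot"].round(2),s["t"])
for sg in(1,-1):
    for p in((-75,-28,200),(-75,-28,133),(0,-65,200),(0,-20,133),(40,31,200),(0,31,133)):
        q=ctrl.solve_ik(w(*p),rot(sg)); print(sg,p,None if q is None else np.round(q,2))
E
```

```text
[[-0.94  0.33 -0.  ]
 [ 0.33  0.94 -0.  ]
 [ 0.   -0.   -1.  ]] 0.1
1 (-75, -28, 200) [-0.04  0.21  1.66 -0.    1.27  1.58]
1 (-75, -28, 133) [-0.04  0.29  1.71 -0.    1.14  1.58]
1 (0, -65, 200) [-0.1   0.35  1.48 -0.    1.31  1.52]
1 (0, -20, 133) [-0.03  0.44  1.51 -0.    1.19  1.59]
1 (40, 31, 200) [ 0.05  0.46  1.32 -0.    1.36  1.67]
1 (0, 31, 133) [ 0.06  0.46  1.48 -0.    1.2   1.67]
-1 (-75, -28, 200) [-0.04  0.21  1.66 -0.    1.27 -1.56]
-1 (-75, -28, 133) [-0.04  0.29  1.71 -0.    1.14 -1.56]
-1 (0, -65, 200) [-0.1   0.35  1.48 -0.    1.31 -1.62]
-1 (0, -20, 133) [-0.03  0.44  1.51 -0.    1.19 -1.55]
-1 (40, 31, 200) [ 0.05  0.46  1.32 -0.    1.36 -1.47]
-1 (0, 31, 133) [ 0.06  0.46  1.48 -0.    1.2  -1.47]
```

```bash
cat >> h.py <<'E'
def look(tag):
    ims=[]
    for n in("top","side"):
        p,d=optics.grab_frame(n); x,y,ww,h=ROI[n]
        ims.append(cv2.resize(p[y:y+h,x:x+ww,::-1],(400,460),interpolation=cv2.INTER_NEAREST))
    cv2.imwrite(f"pics/{tag}.png",np.hstack(ims))
def crop2box(a,b):  # knob centre in the shown crops -> box coords
    f=lambda n,p,o:(ROI[n][0]+(p[0]-o)*ROI[n][2]/400-.5, ROI[n][1]+p[1]*ROI[n][3]/460-.5)
    k,e=tri(f("top",a,0),f("side",b,400)); return (B.T@(k[:2]-C)).round(1),k.round(1),round(e,1)
E
python3 - <<'E'
from h import *
ctrl.gripper_to(0,20)
ctrl.move_ptp(w(-85,-29,200),rot(-1))
ctrl.move_l(w(-85,-29,133))
s=sensors.read_state(); print(s["force"].round(1),s["grip_width"],s["t"])
r=ctrl.move_l(w(-27,-29.5,133),vel=30,threshold=8); s=sensors.read_state(); print(r,s["force"].round(1),(B.T@(s["eef_pos"][:2]-C)).round(1))
ctrl.move_l(w(-60,-29,133)); ctrl.move_l(w(-110,-29,230))
look("a"); print(sensors.read_state()["t"])
E
```

```text
[ 0.4 -0.2  0.5] 0.24172707203772126 3.6
False [-1.7 -0.3  1. ] [-27.  -29.5]
7.025
```

View pics/a.png

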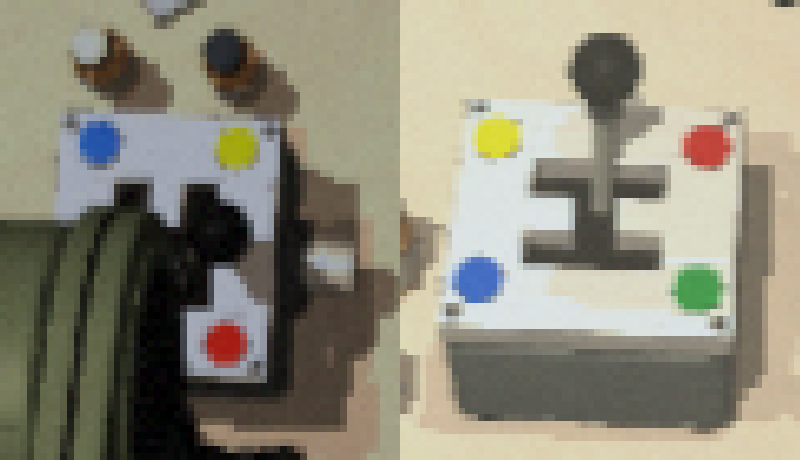

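The knob now stands in line with the cross slot, at top crop (216,227) and side crop (604,68). The rod rises at the middle of the H.

```bash
python3 - <<'E'
from h import *
print(crop2box((216,227),(604,68)))
print([B.T@(onplane("side",(205+(204)*62/400-.5,232+68*70/460-.5),z)[:2]-C) for z in(122,125)])
E
```

```text
(array([ -2. , -30.1]), array([621.8,  60.5, 125.7]), np.float64(2.1))
[array([ -2.65193827, -32.35531196]), array([ -2.9523432 , -30.38017645])]
```

```bash
python3 - <<'E'
from h import *
ctrl.move_l(w(-60,-68,230)); ctrl.move_l(w(0,-68,200)); ctrl.move_l(w(0,-68,134))
f0=sensors.read_state()["force"]
r=ctrl.move_l(w(0,10,134),vel=30,threshold=8); s=sensors.read_state(); print(r,(s["force"]-f0).round(1),(B.T@(s["eef_pos"][:2]-C)).round(1))
ctrl.move_l(w(0,-15,134)); ctrl.move_l(w(-40,-40,220)); ctrl.move_l(w(-130,-80,230))
look("b"); print(sensors.read_state()["t"])
E
```

```text
True [-0.2 -2.  -0.3] [-0.6  7.1]
13.3083
```

View pics/b.png

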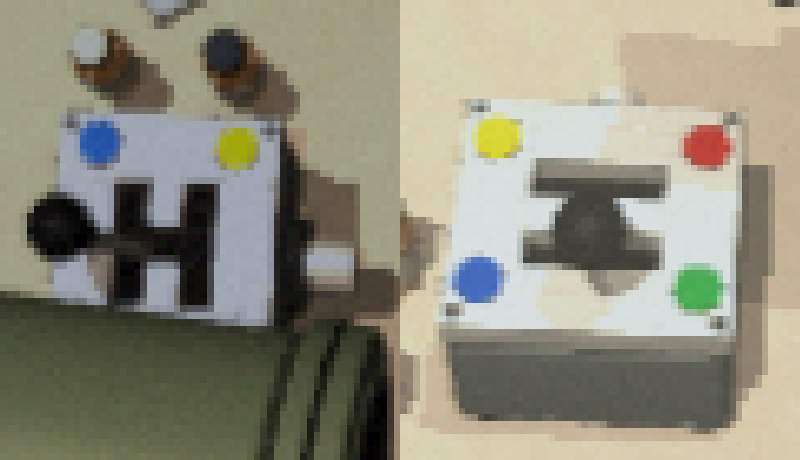

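The lever is at the left end of the cross slot, with the knob at top crop (61,226) and side crop (588,228). Next I'll push it toward the robot into green.

```bash
python3 - <<'E'
from h import *
print(crop2box((61,226),(588,228)))
ctrl.move_l(w(-60,20,230)); ctrl.move_l(w(40,31,215)); ctrl.move_l(w(40,31,132))
f0=sensors.read_state()["force"]; print(f0.round(1))
r=ctrl.move_l(w(0,31,132),vel=30,threshold=8); print(r)
r=r or ctrl.move_l(w(-22,29,131),vel=20,threshold=8); s=sensors.read_state(); print(r,(s["force"]-f0).round(1),(B.T@(s["eef_pos"][:2]-C)).round(1))
ctrl.move_l(w(5,30,134)); ctrl.move_l(w(5,30,220)); ctrl.move_l(w(-60,-90,240)); ctrl.move_l(w(-150,-130,240))
look("c"); print(sensors.read_state()["t"])
E
```

```text
(array([-2.7, 31.6]), array([623.8, 122.2, 122.9]), np.float64(0.5))
[0.7 0.9 0.5]
False
True [ 1.5 -1.4 -0.1] [-16.6  29.2]
21.1583
```

View pics/c.png

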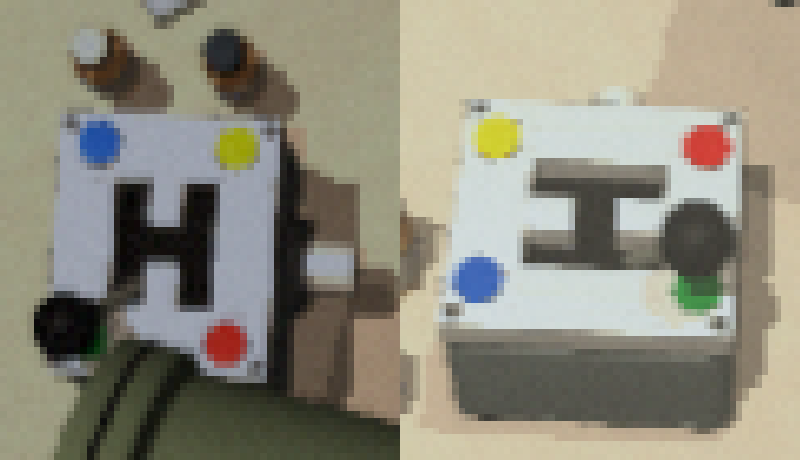

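The knob is now over the green disc, at top crop (66,326) and side crop (698,236). I'll measure the offset and hand in if it is good.

```bash
python3 - <<'E'
from h import *
b,k,e=crop2box((66,326),(698,236)); d=np.linalg.norm(k[:2]-[587.3,120.8]); print(b,k,e,d)
if d<4: ctrl.hold(0.3); print(ctrl.finish_job())
E
```

```text
[-39.6  28.6] [586.8 120.9 115.7] 0.9 0.5099019513592802
the job is handed in; nothing more can be done
None
```

The lever is fully home in the green slot, with the knob measured about 0.5 mm from the disc's centre; it stayed clear of the yellow and blue slots, the arm is withdrawn, and the job was handed in at about 21 s of the 53 s.

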